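# Return the microscope objectives to their holder in order of length

## Task

The four spare microscope objectives have been cleaned and stand about on the worktop: put them back upright into the four seats of their holder in order of length, the shortest in the red seat and the longest at the far end, each down on the floor of its seat. They are glass, so set them down gently and do not drop or knock any over, and leave the oil bottle among them where it stands.

Things in the scene. Friction and masses are not known exactly. Their poses are not given: they have to be found in the camera images.
- objective_a: Microscope objective, the shortest of four: 31 mm tall, with a red band on its sloping shoulder (from above a red ring). Bright metal barrel 25 mm in diameter, straight up to 21 mm above the foot, tapering to a narrow nose; stands nose up on a flat black cap 26 mm in diameter, 5 mm high. Under 0.2 kg. Origin: centre of its underside; z up through the nose.
- objective_b: Microscope objective, the second shortest of four: 38 mm tall, with a yellow band on its sloping shoulder (from above a yellow ring). Bright metal barrel 25 mm in diameter, straight up to 25 mm above the foot, tapering to a narrow nose; stands nose up on a flat black cap 26 mm in diameter, 5 mm high. Under 0.2 kg. Origin: centre of its underside; z up through the nose.
- objective_c: Microscope objective, the second longest of four: 45 mm tall, with a green band on its sloping shoulder (from above a green ring). Bright metal barrel 25 mm in diameter, straight up to 32 mm above the foot, tapering to a narrow nose; stands nose up on a flat black cap 26 mm in diameter, 5 mm high. Under 0.2 kg. Origin: centre of its underside; z up through the nose.
- objective_d: Microscope objective, the longest of four: 52 mm tall, with a light blue band on its sloping shoulder (from above a light blue ring). Bright metal barrel 25 mm in diameter, straight up to 39 mm above the foot, tapering to a narrow nose; stands nose up on a flat black cap 26 mm in diameter, 5 mm high. Under 0.2 kg. Origin: centre of its underside; z up through the nose.
- seat_1: The red seat, at one end of the row. One of four round cups in a row, 50 mm apart, on the holder's aluminium bar (214 x 56 x 6 mm, fixed, at any angle). Cup 49 mm outside, 42 mm inside diameter; its rim is 17 mm and its inner floor 10 mm above the worktop. Origin: centre of its underside, 6 mm above the worktop; z up, y along the row from the red end to the far end.
- seat_2: Black seat next to the red one. One of four round cups in a row, 50 mm apart, on the holder's aluminium bar (214 x 56 x 6 mm, fixed, at any angle). Cup 49 mm outside, 42 mm inside diameter; its rim is 17 mm and its inner floor 10 mm above the worktop. Origin: centre of its underside, 6 mm above the worktop; z up, y along the row from the red end to the far end.
- seat_3: Black seat, third counting the red as first. One of four round cups in a row, 50 mm apart, on the holder's aluminium bar (214 x 56 x 6 mm, fixed, at any angle). Cup 49 mm outside, 42 mm inside diameter; its rim is 17 mm and its inner floor 10 mm above the worktop. Origin: centre of its underside, 6 mm above the worktop; z up, y along the row from the red end to the far end.
- seat_4: Black seat at the far end from the red one. One of four round cups in a row, 50 mm apart, on the holder's aluminium bar (214 x 56 x 6 mm, fixed, at any angle). Cup 49 mm outside, 42 mm inside diameter; its rim is 17 mm and its inner floor 10 mm above the worktop. Origin: centre of its underside, 6 mm above the worktop; z up, y along the row from the red end to the far end.
- oil_bottle: Brown dropper bottle with a black top, 29 mm in diameter, 78 mm tall, loose, standing among the objectives; stays where it is. Origin: centre of its underside.
- microscope_2: The compound microscope, fixed, 374 mm tall, always in the same place: an obstacle between the two sides of the worktop. Origin: on the worktop under its middle; it reaches 195 mm from there toward the robot, 170 mm away from it, 130 mm to either side. The objectives and their holder are on its left (+y). An arm that starts on its right should cross with the fingertips over 400 mm high.
Mind the look-alikes: they are no part of the job. What is shaped like the objective_a but pink is not meant. What is shaped like the objective_d but pink is not meant.

How it is judged (in metres and radians):
At the end, for the whole second after the job is handed in: From the red seat on, the objectives stand in order of length (red, yellow, green, light blue band), each within 10 mm of its seat's centre, foot on the seat floor (2.5 mm), upright within 7 degrees, released and at rest; the oil bottle within 20 mm of where it stood (horizontal distance between objective_a and seat_1 below 0.01 m and z of objective_a in the frame of seat_1 between 0.001 and 0.0065 m and angle between each of objective_a, objective_b, objective_c, objective_d's own z axis and vertical below 0.12 rad and linear speed of each of objective_a, objective_b, objective_c, objective_d below 0.02 m/s and horizontal distance between objective_b and seat_2 below 0.01 m and z of objective_b in the frame of seat_2 between 0.001 and 0.0065 m and horizontal distance between objective_c and seat_3 below 0.01 m and z of objective_c in the frame of seat_3 between 0.001 and 0.0065 m and horizontal distance between objective_d and seat_4 below 0.01 m and z of objective_d in the frame of seat_4 between 0.001 and 0.0065 m and distance of oil_bottle from where it was at the start of the episode below 0.02 m); the robot touches nothing.
It fails at once if an objective is knocked over (tilted more than 40 degrees) (angle between any of objective_a, objective_b, objective_c, objective_d's own z axis and vertical above 0.7 rad).
It fails at once if an objective is dropped from more than about 25 mm ((linear speed of objective_a above 0.7 m/s and contact force between the fingers and objective_a below 0.2 N) or (linear speed of objective_b above 0.7 m/s and contact force between the fingers and objective_b below 0.2 N) or (linear speed of objective_c above 0.7 m/s and contact force between the fingers and objective_c below 0.2 N) or (linear speed of objective_d above 0.7 m/s and contact force between the fingers and objective_d below 0.2 N)).
It fails at once if the oil bottle is pushed aside (20 mm or more) or tipped (distance of oil_bottle from where it was at the start of the episode above 0.02 m or angle between oil_bottle's own z axis and vertical above 0.5 rad).
It also fails if it takes over 93 s, if anything falls off the work surface, if the arm or the gripper's body presses on something with over 40 N, if the wrist force passes 120 N, or if a joint passes its speed limit or range.

## Robot

A 7-joint arm with a two-finger parallel gripper is mounted at the origin on a cart in front of the work surface, level with it; the furniture and walls round the work are solid. World frame = base frame: x ahead of the robot, y to its left, z up, the work surface at z = 0. Lengths are in mm, angles in rad, forces in N, time in s.
With the tool pointing down it reaches from about 350 to 900 mm from the base axis. Payload 8.1 kg.
Tool frame: the origin (TCP) lies midway between the tips of the shut fingers; the grasp point (between the pads) lies 19 mm behind it (robot.grip_depth is the distance from the TCP to the grasp point, in mm); z points along the fingers, y is the line along which they close (so a half turn about z gives the same grasp; the last joint's range is limited). The gripper opens to 92 mm and grips with 3 to 60 N. Pads are 19 mm wide; open, the fingers measure 130 mm over their backs; the gripper's body (75 mm by 190 mm) begins 47 mm behind the grasp point.
Start: joints at [-1.422, 0.434, 0.025, 1.573, -0.012, 1.134, -0.075], TCP at [155.744, 605.298, 226.742] pointing down, gripper open.
Joint ranges: [-2.62, 2.62], [-0.44, 2.09], [-1.27, 1.32], [0.08, 2.57], [-1.32, 4.46], [0.12, 2], [-2.74, 2.74]. Speed limits (rad/s): [2.22, 2.22, 3.01, 3.01, 3.14, 3.14, 3.14].

## Interface

Orientations are given as a unit quaternion [w, x, y, z].
In Python, from rig import readout, viewer, order, robot gives the robot as it stands. The module is installed in compiled form; this text tells all that it offers.
- The arm moves only by the tool step_arm, never from a script. Its argument "commands" is a list that holds one entry, the list of rows, each a list of 7 numbers: the closure, from -1 (fully open) to 1 (shut), then the shift along the tool's x, y, z as a fraction of full scale, then the turn, a rotation vector about the tool's x, y, z as a fraction of full scale. In form: [[[fingers, dx, dy, dz, wx, wy, wz], ...]]. A call has 1 to 12 rows; each row is the pose to reach, as a shift and turn from the pose commanded when the call began, along the tool's axes at that moment; what a row does not reach only later rows make up. Full scale, the value 1, is 1 m for a shift and 90 degrees for a turn. A row lasts 1/12 s, in which the tool goes at most 41.7 mm and 7.16 degrees, less where a joint would pass 70% of its speed; a pose out of reach is approached as far as the arm can. A call with a number of a shift or a turn outside -1 to 1 is refused whole. A call with a gripper value outside its range is refused whole. The fingers move at their own pace and stop on an object; "force" is the grip in N (left out, the last holds). Time passes only in rows, so rows that repeat a pose let the fingers close. It gives the time, the measured TCP pose, the force, the opening and the grip force at its end, in the units of the state.
- readout.get_state(): the state, without advancing time (a new reading comes with each control period).
- viewer.capture(name): name is "side" or "top"; returns a dict with "image" (384x512x3 uint8, red, green, blue), "depth" (384x512 float32, mm along the optical axis (not along the pixel's ray), 0 where there is no reading), "intrinsics" (3x3 intrinsics, pixels), "k1" (the pictures are not rectified: a ray, as slopes to the right and down, at radius r is drawn at 1 + k1 r^2 times it, then the intrinsics apply), "pose" (4x4, takes a point from camera to world coordinates). Camera axes: x right, y down, z forward; pixel columns grow to the right and rows downward; lengths in mm; the calibration is good to about 2 mm. A picture is of the moment at which its call begins.
- order.job_done(): hands the job in; it is judged then, once.
The state is a dict: "time_s": time; "joint_pos": joint angles; "qd": joint speeds; "tau": joint torques, N m; "tool_pos": TCP position; "orientation": TCP orientation; "wrist_force": force on the tool from outside, world axes, zero at the start; "wrist_torque": the same for the moment, N m; "gripper_width": opening from 0.0 (shut) to 1.0 (fully open); "finger_force": force on a finger pad.
Only numpy, scipy, OpenCV 4.12 (cv2) and the standard library are available. Lean on these libraries where they do the work, as an engineer would, in place of code of your own. Each camera call takes 0.05 s, during which the arm holds its last target. There are 200 camera calls.

## Working session

There is one attempt and no reset: what is moved stays moved. The work goes in short steps, Python scripts to look and compute and a tool call to move; the robot and the scene stay as the last step left them, time stands still between calls to the robot, and variables do not carry over. Pictures are saved under pics/ and viewed, at most 14 in all, crops included, and the job is handed in when it is done.

Besides the shell and the picture viewer there is one more tool, called after ">>>" as name(argument=value, ...), one argument or row to a line, values as JSON. step_arm: Moves the arm, as the interface text tells. Shift numbers are shares of 1 m and turn numbers shares of 90 degrees, none past 1 either way. Its arguments: {"type":"object","properties":{"commands":{"type":"array"},"force":{"type":"number"}},"required":["commands"]}

```bash
mkdir -p pics
cat > h.py <<'E'
import numpy as np, cv2
from rig import readout, viewer, order, robot
def cap(n):
    d=viewer.capture(n); return d
def pts(d):
    K=d['intrinsics'];h,w=d['depth'].shape
    u,v=np.meshgrid(np.arange(w),np.arange(h))
    xd=(u-K[0,2])/K[0,0]; yd=(v-K[1,2])/K[1,1]
    x,y=xd.copy(),yd.copy()
    for _ in range(10):
        s=1+d['k1']*(x*x+y*y); x=xd/s; y=yd/s
    z=d['depth']; P=np.stack([x*z,y*z,z],-1)
    T=d['pose']; return P@T[:3,:3].T+T[:3,3], np.stack([x,y,np.ones_like(x)],-1)@T[:3,:3].T
def save(d,n,s=1.5,box=None):
    im=d['image'][:,:,::-1]
    if box: im=im[box[1]:box[3],box[0]:box[2]]
    cv2.imwrite('pics/'+n,cv2.resize(im,None,fx=s,fy=s,interpolation=cv2.INTER_CUBIC))
E
python3 - <<'E'
from h import *
s=readout.get_state();print({k:np.round(v,3) for k,v in s.items()})
for n in('top','side'):
    d=cap(n);save(d,n+'0.png');np.savez('pics/'+n+'0.npz',**d);print(n,np.round(d['pose'],3),d['intrinsics'],d['k1'])
E
```

```text
{'time_s': np.float64(0.0), 'joint_pos': array([-1.422,  0.435,  0.025,  1.574, -0.012,  1.134, -0.075]), 'qd': array([-0.001,  0.001,  0.   ,  0.   ,  0.001,  0.   , -0.001]), 'tau': array([ 0.0000e+00, -6.6784e+01,  9.8500e-01, -3.1445e+01, -6.1000e-02,
        4.3000e-02,  0.0000e+00]), 'tool_pos': array([155.644, 604.762, 225.961]), 'orientation': array([-0.   ,  0.126,  0.992, -0.001]), 'wrist_force': array([-0.104,  0.828, -0.385]), 'wrist_torque': array([ 0.004, -0.018,  0.037]), 'finger_force': np.float64(0.0), 'gripper_width': np.float64(0.998)}
top [[ 2.60000e-02 -9.99000e-01  3.30000e-02  4.27979e+02]
 [-1.00000e+00 -2.50000e-02  2.00000e-03  1.92188e+02]
 [-1.00000e-03 -3.40000e-02 -9.99000e-01  1.10520e+03]
 [ 0.00000e+00  0.00000e+00  0.00000e+00  1.00000e+00]] [[489.91469351   0.         253.01820502]
 [  0.         489.91469351 184.78693744]
 [  0.           0.           1.        ]] -0.0029152205681967276
side [[-9.970000e-01 -5.600000e-02  5.800000e-02  4.306250e+02]
 [-7.700000e-02  4.550000e-01 -8.870000e-01  1.006627e+03]
 [ 2.400000e-02 -8.890000e-01 -4.580000e-01  4.544410e+02]
 [ 0.000000e+00  0.000000e+00  0.000000e+00  1.000000e+00]] [[447.45162625   0.         261.50207948]
 [  0.         447.45162625 191.46582844]
 [  0.           0.           1.        ]] -0.06893011492486185
```

View pics/top0.png

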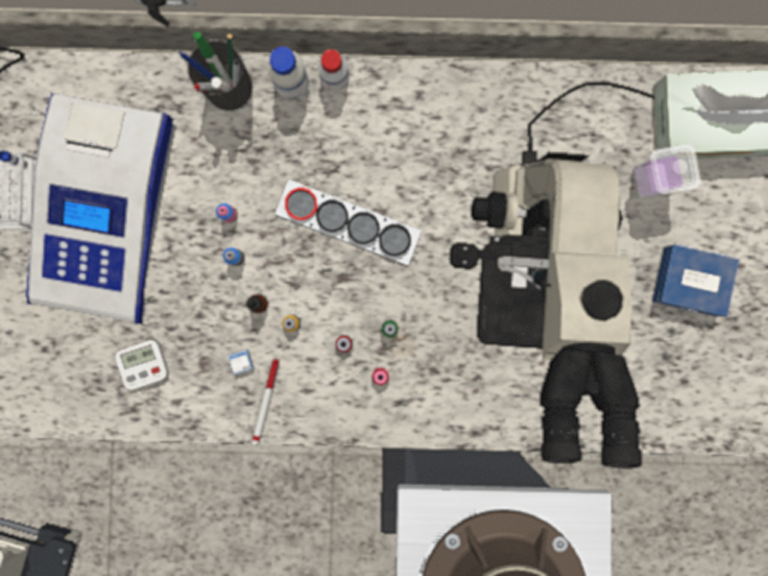

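View pics/side0.png

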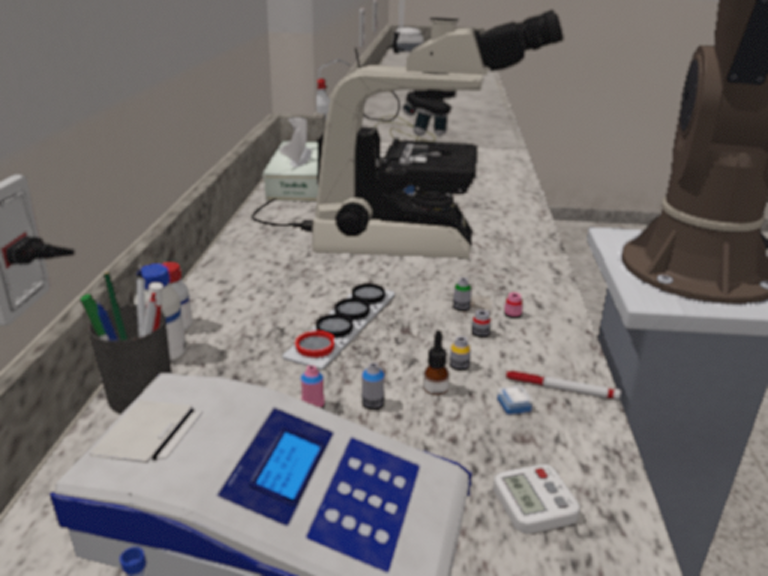

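Run:
```python
from h import *
d=dict(np.load('pics/top0.npz'));P,R=pts(d);o=d['pose'][:3,3]
def ray(u,v,z): 
    r=R[int(round(v)),int(round(u))];r2=cv2.remap(R.astype(np.float32),np.float32([[u]]),np.float32([[v]]),1)[0,0]
    return o+r2*(z-o[2])/r2[2]
print('table z',np.median(P[280:290,180:300,2]))
# depth blobs above table
tab={'a':(344,344,31),'b':(290,323,38),'c':(390,328,45),'d':(232,256,52),'pinkA':(380,377,31),'pinkD':(226,212,52),'bottle':(257,303,78)}
for k,(u,v,h) in tab.items():
    u/=1.5;v/=1.5
    w=P[int(v)-12:int(v)+13,int(u)-12:int(u)+13].reshape(-1,3)
    c0=ray(u,v,h)
    m=(w[:,2]>h*0.3)&(np.hypot(*(w-c0)[:,:2].T)<25); q=w[m]
    t=q[q[:,2]>q[:,2].max()-4]
    print(k,'ray',c0.round(1)[:2],'depthmid',((q.min(0)+q.max(0))/2).round(1),'top',t.mean(0).round(1),len(q),q[:,2].max().round(1))
# seats: fit rims
im=d['image'];
for k,(u,v) in {'s1':(301,204),'s2':(332,216),'s3':(364,228),'s4':(395,240)}.items():
    u/=1.5;v/=1.5
    w=P[int(v)-14:int(v)+15,int(u)-14:int(u)+15].reshape(-1,3);c=ray(u,v,14)
    r=w[(w[:,2]>14)&(np.hypot(*(w-c)[:,:2].T)<30)]
    print(k,c.round(1),'rim',((r.min(0)+r.max(0))/2).round(1) if len(r) else '',len(r))
save(d,'crop0.png',5,(135,125,290,240+5))
e=dict(np.load('pics/side0.npz'));Q,_=pts(e)
save(e,'crops.png',4,(180,170,370,290))
```

```text
table z 1.4636943981928425
a ray [365.1 243.7] depthmid [366.4 244.   25. ] top [366.1 244.   33.5] 108 36.2
b ray [393.9 322.5] depthmid [395.3 323.2  27.4] top [395.1 322.4  40.5] 111 42.7
c ray [390.7 177.5] depthmid [390.6 177.3  32. ] top [390.3 177.2  47. ] 106 49.3
d ray [488.3 407. ] depthmid [489.9 409.9  36.4] top [490.  409.7  54.8] 128 56.9
pinkA ray [318.6 190. ] depthmid [319.7 189.7  24.7] top [319.8 188.7  32.9] 109 35.1
pinkD ray [551.4 417.7] depthmid [554.6 422.4  36.6] top [555.2 422.5  54.3] 134 56.6
bottle ray [421.9 364.6] depthmid [421.7 372.9  53.8] top [421.  373.6  82. ] 136 83.9
s1 [570.7 314.3  14. ] rim [571.6 312.3  19. ] 160
s2 [553.9 267.6  14. ] rim [554.5 268.   18.5] 165
s3 [537.2 219.5  14. ] rim [538.  218.7  18.5] 178
s4 [520.4 172.9  14. ] rim [521.4 174.9  19.1] 159
```

View pics/crop0.png

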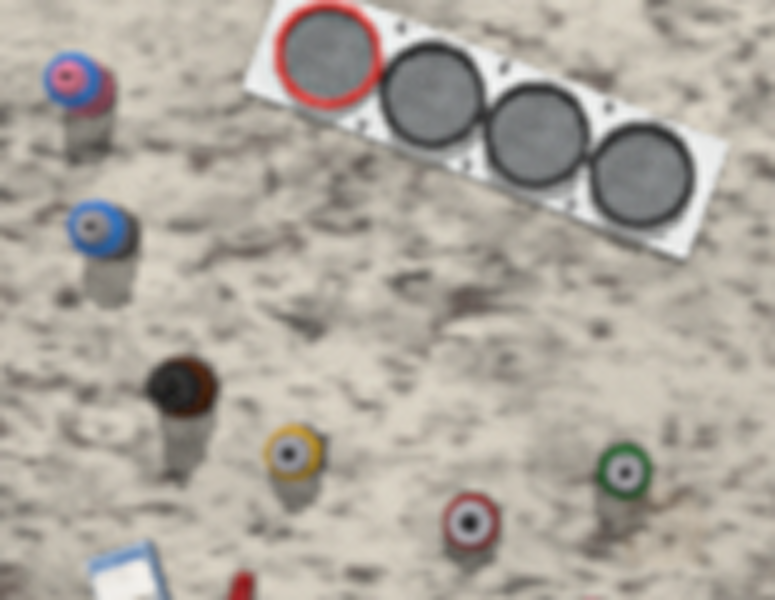

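View pics/crops.png

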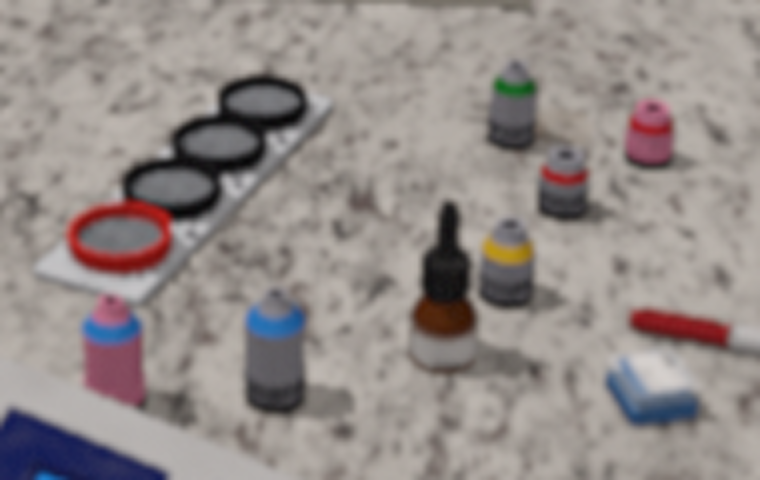

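Run:
```python
from h import *
d=dict(np.load('pics/top0.npz'));P,R=pts(d);o=d['pose'][:3,3]
def ray(u,v,z): 
    r=cv2.remap(R.astype(np.float32),np.float32([[u]]),np.float32([[v]]),1)[0,0]
    return (o+r*(z-o[2])/r[2]).round(1)
for k,(u,v,h) in {'a':(470,522,31),'b':(289,453,38),'c':(625,471,45),'d':(93,227,52),'bot':(172,389,78),'pD':(67,76,52),'s1':(328,55,17),'s2':(432,95,17),'s3':(537,135,17),'s4':(641,174,17)}.items():
    print(k,ray((u+.5)/5-.5+135,(v+.5)/5-.5+125,h+1.5)[:2])
from scipy.spatial.transform import Rotation as S
q=readout.get_state()['orientation'];print(S.from_quat(np.r_[q[1:],q[0]]).as_matrix().round(3))
```

```text
a [365.9 245.3]
b [394.2 324.4]
c [390.4 178.4]
d [489.5 409.9]
bot [421.  369.2]
pD [554.4 423.2]
s1 [571.  314.9]
s2 [554.3 268.1]
s3 [537.6 220.9]
s4 [521.4 174.2]
[[-0.968  0.249 -0.   ]
 [ 0.249  0.968 -0.001]
 [-0.    -0.001 -1.   ]]
```

Candidates (top0.png pixels): red-ring metal (344,344) = a versus pink-bodied (380,377) decoy. Blue-ring metal nose (232,256) = d versus pink nose (226,212) decoy. b is yellow (290,323), c is green (390,328) and the bottle is at (257,303). The crops confirm metal barrels on all four chosen. I start with d.

>>> step_arm(
  commands=[
    [[0, -0.372, -0.1055, 0.0, 0, 0, 0.9], [0, -0.372, -0.1055, 0.0, 0, 0, 0.9], [0, -0.372, -0.1055, 0.0, 0, 0, 0.9], [0, -0.372, -0.1055, 0.0, 0, 0, 0.9], [0, -0.372, -0.1055, 0.0, 0, 0, 0.9], [0, -0.372, -0.1055, 0.0, 0, 0, 0.9], [0, -0.372, -0.1055, 0.0, 0, 0, 0.9], [0, -0.372, -0.1055, 0.0, 0, 0, 0.9], [0, -0.372, -0.1055, 0.0, 0, 0, 0.9], [0, -0.372, -0.1055, 0.08, 0, 0, 0.9], [0, -0.372, -0.1055, 0.08, 0, 0, 0.9], [0, -0.372, -0.1055, 0.08, 0, 0, 0.9]],
  ],
  force=10,
)

```text
time_s: 1.1
tool_pos: [487.8, 406.1, 139.2]
orientation: [0.001, 0.743, 0.669, -0.005]
wrist_force: [-1.8, -1.1, -0.8]
gripper_width: 0.5
finger_force: 0.0
```

```bash
cat > t.py <<'E'
# usage: t.py x y z [yawdeg of tool y] -> move numbers from measured pose
import sys
from h import *
from scipy.spatial.transform import Rotation as S
s=readout.get_state();q=s['orientation'];M=S.from_quat(np.r_[q[1:],q[0]]).as_matrix()
a=np.array(list(map(float,sys.argv[1:4])))
c=np.radians(float(sys.argv[4]) if len(sys.argv)>4 else -19.4)
y=np.array([np.cos(c),np.sin(c),0]);z=np.array([0,0,-1.]);G=np.stack([np.cross(y,z),y,z],1)
print('t',s['time_s'],'pos',s['tool_pos'].round(1),'q',s['joint_pos'].round(2),'w',s['gripper_width'].round(3),'F',s['finger_force'].round(1),s['wrist_force'].round(1))
print('shift',((M.T@(a-s['tool_pos']))/1000).round(4),'turn',(S.from_matrix(M.T@G).as_rotvec()/(np.pi/2)).round(4))
E
python3 t.py 489.7 410 100
```

```text
Traceback (most recent call last):
  File "t.py", line 9, in <module>
    print('t',s['time_s'],'pos',s['tool_pos'].round(1),'q',s['joint_pos'].round(2),'w',s['gripper_width'].round(3),'F',s['finger_force'].round(1),s['wrist_force'].round(1))
                                                                                       ^^^^^^^^^^^^^^^^^^^^^^^^
AttributeError: 'float' object has no attribute 'round'
```

```bash
sed -i "s/s\['gripper_width'\].round(3)/round(float(s['gripper_width']),3)/;s/s\['finger_force'\].round(1)/round(float(s['finger_force']),1)/" t.py; python3 t.py 489.7 410 90; python3 t.py 489.7 410 90
```

```text
t 1.1 pos [487.8 406.1 139.2] q [-1.05  0.56  0.41  1.66 -0.25  0.99 -0.66] w 0.5 F 0.0 [-1.8 -1.1 -0.8]
shift [0.0045 0.0018 0.0492] turn [-0.0032  0.0061  0.1486]
t 1.1 pos [487.8 406.1 139.2] q [-1.05  0.56  0.41  1.66 -0.25  0.99 -0.66] w 0.5 F 0.0 [-1.8 -1.1 -0.8]
shift [0.0045 0.0018 0.0492] turn [-0.0032  0.0061  0.1486]
```

>>> step_arm(
  commands=[
    [[0, 0, 0, 0.03, 0, 0, 0.15], [0, 0, 0, 0.03, 0, 0, 0.15], [0, 0, 0, 0.03, 0, 0, 0.15], [0, 0, 0, 0.03, 0, 0, 0.15]],
  ],
)

```text
time_s: 1.43
tool_pos: [489.6, 410.4, 116.5]
orientation: [0.0, 0.813, 0.583, -0.0]
wrist_force: [0.5, 0.5, 0.2]
gripper_width: 0.5
finger_force: 0.0
```

```bash
python3 t.py 489.7 410 15
```

```text
t 1.4333 pos [489.6 410.4 116.5] q [-1.08  0.59  0.46  1.69 -0.31  0.94 -0.83] w 0.5 F 0.0 [0.5 0.5 0.2]
shift [-0.0002  0.0002  0.1015] turn [0.0001 0.0006 0.0075]
```

>>> step_arm(
  commands=[
    [[0, 0, 0, 0.03, 0, 0, 0.007], [0, 0, 0, 0.06, 0, 0, 0.007], [0, 0, 0, 0.08, 0, 0, 0.007], [0, 0, 0, 0.09, 0, 0, 0.007], [0, 0, 0, 0.098, 0, 0, 0.007], [0, 0, 0, 0.104, 0, 0, 0.007], [0, 0, 0, 0.104, 0, 0, 0.007], [0, 0, 0, 0.104, 0, 0, 0.007]],
  ],
)

```text
time_s: 2.1
tool_pos: [490.3, 410.8, 13.6]
orientation: [-0.0, 0.817, 0.577, 0.001]
wrist_force: [-0.2, -1.0, 0.3]
gripper_width: 0.495
finger_force: 0.0
```

```bash
python3 t.py 489.7 410 12
python3 - <<'E'
from h import *
d=cap('side');save(d,'s1.png',5,(190,180,330,290))
E
```

```text
t 2.1 pos [490.3 410.8  13.6] q [-1.04  0.72  0.4   1.75 -0.38  0.75 -0.79] w 0.495 F 0.0 [-0.2 -1.   0.3]
shift [-0.001  -0.0003  0.0016] turn [ 0.0004 -0.0008 -0.0014]
```

View pics/s1.png

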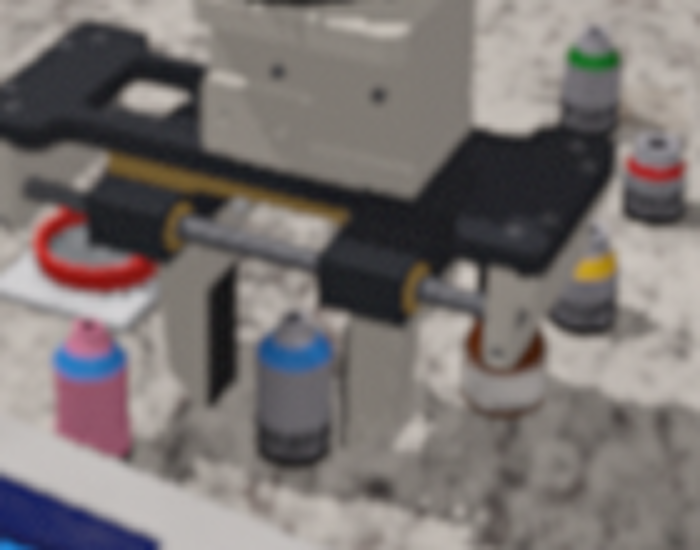

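>>> step_arm(
  commands=[
    [[0.3, 0, 0, 0, 0, 0, 0], [0.45, 0, 0, 0, 0, 0, 0], [0.6, 0, 0, 0, 0, 0, 0], [0.8, 0, 0, 0, 0, 0, 0], [0.8, 0, 0, 0, 0, 0, 0], [0.8, 0, 0, 0, 0, 0, 0], [0.8, 0, 0, 0, 0, 0, 0]],
  ],
)

```text
time_s: 2.73
tool_pos: [489.8, 410.6, 13.1]
orientation: [-0.0, 0.817, 0.577, 0.0]
wrist_force: [-2.2, -0.1, 5.9]
gripper_width: 0.264
finger_force: 10.0
```

```bash
python3 t.py 521 174 90
```

```text
t 2.7333 pos [489.8 410.6  13.1] q [-1.04  0.72  0.4   1.76 -0.38  0.75 -0.79] w 0.264 F 10.0 [-2.2 -0.1  5.9]
shift [-0.2125  0.1086 -0.077 ] turn [ 0.     -0.0003 -0.0017]
```

>>> step_arm(
  commands=[
    [[0.8, 0, 0, -0.02, 0, 0, 0], [0.8, 0, 0, -0.05, 0, 0, 0], [0.8, -0.01, 0.005, -0.077, 0, 0, 0], [0.8, -0.035, 0.018, -0.077, 0, 0, 0], [0.8, -0.065, 0.033, -0.077, 0, 0, 0], [0.8, -0.095, 0.049, -0.077, 0, 0, 0], [0.8, -0.125, 0.064, -0.077, 0, 0, 0], [0.8, -0.155, 0.079, -0.077, 0, 0, 0], [0.8, -0.18, 0.092, -0.077, 0, 0, 0], [0.8, -0.2, 0.102, -0.077, 0, 0, 0], [0.8, -0.2125, 0.1085, -0.077, 0, 0, 0], [0.8, -0.2125, 0.1085, -0.077, 0, 0, 0]],
  ],
  force=15,
)

```text
time_s: 3.73
tool_pos: [521.3, 170.0, 89.8]
orientation: [0.001, 0.818, 0.575, -0.0]
wrist_force: [-0.1, -0.5, -0.9]
gripper_width: 0.271
finger_force: 15.0
```

>>> step_arm(
  commands=[
    [[0.8, 0, 0, 0.01, 0, 0, 0], [0.8, 0, 0, 0.03, 0, 0, 0], [0.8, 0, 0, 0.04, 0, 0, 0], [0.8, 0, 0, 0.04, 0, 0, 0], [0.8, 0, 0, 0.04, 0, 0, 0]],
  ],
)

```text
time_s: 4.15
tool_pos: [520.0, 174.8, 48.8]
orientation: [-0.0, 0.816, 0.577, -0.001]
wrist_force: [0.5, -1.0, -0.7]
gripper_width: 0.267
finger_force: 15.0
```

```bash
python3 t.py 521 174 23.6
python3 - <<'E'
from h import *
d=cap('side');save(d,'s2.png',4,(180,160,340,270))
d=cap('top');save(d,'t2.png',4,(170,90,330,210))
E
```

```text
t 4.15 pos [520.  174.8  48.8] q [-0.72  0.55  0.42  1.97 -0.34  0.69 -0.43] w 0.267 F 15.0 [ 0.5 -1.  -0.7]
shift [-0.0004  0.0013  0.0252] turn [-0.0011  0.0008 -0.0008]
```

View pics/s2.png

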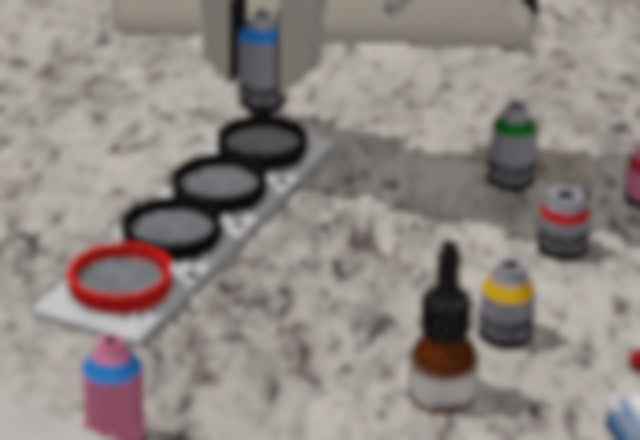

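>>> step_arm(
  commands=[
    [[0.8, 0, 0.0005, 0.006, 0, 0, 0], [0.8, 0, 0.0005, 0.012, 0, 0, 0], [0.8, 0, 0.0005, 0.017, 0, 0, 0], [0.8, 0, 0.0005, 0.021, 0, 0, 0], [0.8, 0, 0.0005, 0.0235, 0, 0, 0], [0.8, 0, 0.0005, 0.025, 0, 0, 0], [0.8, 0, 0.0005, 0.025, 0, 0, 0]],
  ],
)

```text
time_s: 4.83
tool_pos: [521.1, 173.6, 24.3]
orientation: [-0.0, 0.817, 0.577, -0.0]
wrist_force: [-0.1, 0.3, -0.8]
gripper_width: 0.27
finger_force: 15.0
```

>>> step_arm(
  commands=[
    [[0.4, 0, 0, 0, 0, 0, 0], [0.3, 0, 0, 0, 0, 0, 0], [0.2, 0, 0, 0, 0, 0, 0], [0.1, 0, 0, 0, 0, 0, 0], [0.1, 0, 0, -0.005, 0, 0, 0], [0.1, 0, 0, -0.02, 0, 0, 0], [0.1, 0, 0, -0.05, 0, 0, 0], [0.1, 0, 0, -0.08, 0, 0, 0], [0.1, 0, 0, -0.09, 0, 0, 0], [0.1, 0, 0, -0.09, 0, 0, 0]],
  ],
)

```text
time_s: 5.67
tool_pos: [523.1, 174.3, 117.8]
orientation: [0.0, 0.817, 0.577, 0.003]
wrist_force: [0.0, 0.2, -0.3]
gripper_width: 0.455
finger_force: 0.0
```

```bash
python3 t.py 390.5 178 114;python3 t.py 390.5 178 11
python3 - <<'E'
from h import *
d=cap('side');save(d,'s3.png',4,(180,160,340,270))
E
```

```text
t 5.6667 pos [523.1 174.3 117.8] q [-0.77  0.46  0.48  1.92 -0.28  0.83 -0.48] w 0.455 F 0.0 [ 0.   0.2 -0.3]
shift [-0.0409 -0.1262  0.0031] turn [ 0.0023 -0.0025 -0.0019]
t 5.6667 pos [523.1 174.3 117.8] q [-0.77  0.46  0.48  1.92 -0.28  0.83 -0.48] w 0.455 F 0.0 [ 0.   0.2 -0.3]
shift [-0.0413 -0.1266  0.1061] turn [ 0.0023 -0.0025 -0.0019]
```

View pics/s3.png

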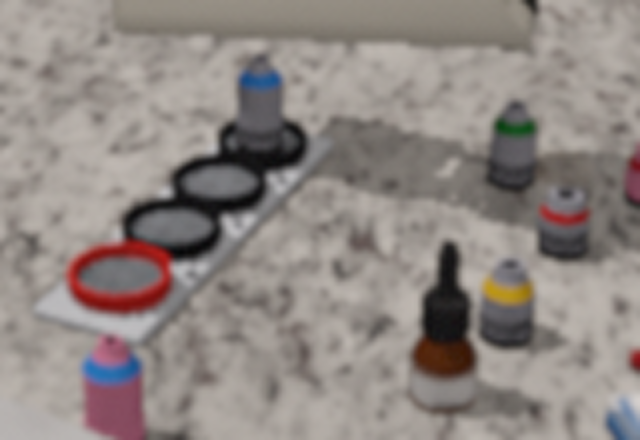

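>>> step_arm(
  commands=[
    [[0.1, -0.01, -0.03, 0, 0, 0, 0], [0.1, -0.02, -0.065, 0, 0, 0, 0], [0.1, -0.03, -0.1, 0, 0, 0, 0], [0.1, -0.0395, -0.1245, 0, 0, 0, 0], [0.1, -0.0395, -0.1245, 0.02, 0, 0, 0], [0.1, -0.0395, -0.1245, 0.03, 0, 0, 0], [0.1, -0.0395, -0.1245, 0.03, 0, 0, 0], [0.1, -0.0395, -0.1245, 0.03, 0, 0, 0]],
  ],
  force=10,
)

```text
time_s: 6.38
tool_pos: [389.9, 177.6, 83.9]
orientation: [0.0, 0.817, 0.577, -0.001]
wrist_force: [0.6, -0.5, -0.1]
gripper_width: 0.448
finger_force: 0.0
```

```bash
python3 t.py 390.5 178 12
```

```text
t 6.3833 pos [389.9 177.6  83.9] q [-0.93  0.34  0.47  2.22 -0.26  0.63 -0.61] w 0.448 F 0.0 [ 0.6 -0.5 -0.1]
shift [0.0007 0.0005 0.0719] turn [-0.0008  0.0014 -0.0019]
```

>>> step_arm(
  commands=[
    [[0.1, 0.0005, 0.0005, 0.02, 0, 0, 0], [0.1, 0.0005, 0.0005, 0.04, 0, 0, 0], [0.1, 0.0005, 0.0005, 0.055, 0, 0, 0], [0.1, 0.0005, 0.0005, 0.066, 0, 0, 0], [0.1, 0.0005, 0.0005, 0.072, 0, 0, 0], [0.1, 0.0005, 0.0005, 0.072, 0, 0, 0], [0.1, 0.0005, 0.0005, 0.072, 0, 0, 0], [0.3, 0.0005, 0.0005, 0.072, 0, 0, 0], [0.45, 0.0005, 0.0005, 0.072, 0, 0, 0], [0.6, 0.0005, 0.0005, 0.072, 0, 0, 0], [0.8, 0.0005, 0.0005, 0.072, 0, 0, 0], [0.8, 0.0005, 0.0005, 0.072, 0, 0, 0]],
  ],
)

```text
time_s: 7.38
tool_pos: [391.3, 178.8, 13.2]
orientation: [-0.0, 0.817, 0.577, 0.0]
wrist_force: [-3.0, 0.2, 6.8]
gripper_width: 0.269
finger_force: 10.0
```

>>> step_arm(
  commands=[
    [[0.8, 0, 0, 0, 0, 0, 0], [0.8, 0, 0, 0, 0, 0, 0]],
  ],
  force=15,
)

```text
time_s: 7.55
tool_pos: [391.3, 178.8, 13.2]
orientation: [-0.0, 0.817, 0.577, 0.0]
wrist_force: [-3.0, 0.3, 6.6]
gripper_width: 0.264
finger_force: 15.0
```

```bash
python3 t.py 537.7 220.8 80
```

```text
t 7.55 pos [391.3 178.8  13.2] q [-0.83  0.48  0.36  2.27 -0.38  0.45 -0.5 ] w 0.264 F 15.0 [-3.   0.3  6.6]
shift [ 0.0886  0.1239 -0.0667] turn [-0.0001 -0.0005 -0.0016]
```

>>> step_arm(
  commands=[
    [[0.8, 0, 0, -0.02, 0, 0, 0], [0.8, 0, 0, -0.05, 0, 0, 0], [0.8, 0, 0, -0.08, 0, 0, 0], [0.8, 0.015, 0.02, -0.08, 0, 0, 0], [0.8, 0.033, 0.046, -0.08, 0, 0, 0], [0.8, 0.052, 0.073, -0.08, 0, 0, 0], [0.8, 0.07, 0.098, -0.08, 0, 0, 0], [0.8, 0.083, 0.116, -0.08, 0, 0, 0], [0.8, 0.0886, 0.124, -0.08, 0, 0, 0], [0.8, 0.0886, 0.124, -0.07, 0, 0, 0], [0.8, 0.0886, 0.124, -0.05, 0, 0, 0], [0.8, 0.0886, 0.124, -0.045, 0, 0, 0]],
  ],
)

```text
time_s: 8.55
tool_pos: [534.7, 219.4, 54.9]
orientation: [-0.0, 0.817, 0.577, -0.002]
wrist_force: [-2.0, 0.1, -2.5]
gripper_width: 0.266
finger_force: 15.0
```

>>> step_arm(
  commands=[
    [[0.8, 0, 0, 0.0, 0, 0, 0], [0.8, 0, 0, 0.0, 0, 0, 0]],
  ],
)

```text
time_s: 8.72
tool_pos: [536.6, 220.0, 57.5]
orientation: [-0.0, 0.817, 0.577, -0.001]
wrist_force: [0.3, -0.1, -1.5]
gripper_width: 0.266
finger_force: 15.0
```

```bash
python3 t.py 537.7 220.8 23.7
```

```text
t 8.7167 pos [536.6 220.   57.5] q [-0.79  0.58  0.44  1.89 -0.35  0.75 -0.49] w 0.266 F 15.0 [ 0.3 -0.1 -1.5]
shift [0.0012 0.0008 0.0338] turn [-0.0008  0.0007 -0.0018]
```

>>> step_arm(
  commands=[
    [[0.8, 0.0005, 0.0005, 0.008, 0, 0, 0], [0.8, 0.0005, 0.0005, 0.017, 0, 0, 0], [0.8, 0.0005, 0.0005, 0.024, 0, 0, 0], [0.8, 0.0005, 0.0005, 0.029, 0, 0, 0], [0.8, 0.0005, 0.0005, 0.032, 0, 0, 0], [0.8, 0.0005, 0.0005, 0.0335, 0, 0, 0], [0.8, 0.0005, 0.0005, 0.0335, 0, 0, 0], [0.8, 0.0005, 0.0005, 0.0335, 0, 0, 0]],
  ],
)

```text
time_s: 9.38
tool_pos: [538.7, 220.7, 24.3]
orientation: [0.0, 0.817, 0.577, 0.0]
wrist_force: [-0.3, -1.0, -0.7]
gripper_width: 0.267
finger_force: 15.0
```

```bash
python3 t.py 537.7 220.8 23.7
```

```text
t 9.3833 pos [538.7 220.7  24.3] q [-0.76  0.63  0.41  1.9  -0.38  0.69 -0.47] w 0.267 F 15.0 [-0.3 -1.  -0.7]
shift [-0.0002 -0.0009  0.0006] turn [ 0.0001 -0.0001 -0.0019]
```

>>> step_arm(
  commands=[
    [[0.4, 0, 0, 0, 0, 0, 0], [0.3, 0, 0, 0, 0, 0, 0], [0.2, 0, 0, 0, 0, 0, 0], [0.1, 0, 0, 0, 0, 0, 0], [0.1, 0, 0, -0.005, 0, 0, 0], [0.1, 0, 0, -0.02, 0, 0, 0], [0.1, 0, 0, -0.05, 0, 0, 0], [0.1, 0, 0, -0.08, 0, 0, 0], [0.1, -0.01, -0.03, -0.08, 0, 0, 0], [0.1, -0.017, -0.065, -0.08, 0, 0, 0], [0.1, -0.023, -0.1, -0.08, 0, 0, 0], [0.1, -0.03, -0.135, -0.08, 0, 0, 0]],
  ],
  force=10,
)

```text
time_s: 10.38
tool_pos: [400.0, 237.7, 104.7]
orientation: [-0.0, 0.817, 0.576, 0.0]
wrist_force: [0.1, 1.1, 0.9]
gripper_width: 0.447
finger_force: 0.0
```

>>> step_arm(
  commands=[
    [[0.1, -0.005, -0.034, 0.0, 0, 0, 0], [0.1, -0.005, -0.034, 0.02, 0, 0, 0], [0.1, -0.005, -0.034, 0.03, 0, 0, 0], [0.1, -0.005, -0.034, 0.03, 0, 0, 0], [0.1, -0.005, -0.034, 0.03, 0, 0, 0]],
  ],
)

```text
time_s: 10.8
tool_pos: [367.6, 244.2, 74.5]
orientation: [0.0, 0.817, 0.577, -0.0]
wrist_force: [-0.5, 0.5, -0.2]
gripper_width: 0.455
finger_force: 0.0
```

```bash
python3 t.py 366 244.5 10
python3 - <<'E'
from h import *
d=cap('side');save(d,'s4.png',4,(180,160,370,290))
E
```

```text
t 10.8 pos [367.6 244.2  74.5] q [-1.07  0.38  0.47  2.21 -0.29  0.62 -0.74] w 0.455 F 0.0 [-0.5  0.5 -0.2]
shift [-0.0002 -0.0016  0.0645] turn [-0.0001  0.0002 -0.002 ]
```

View pics/s4.png

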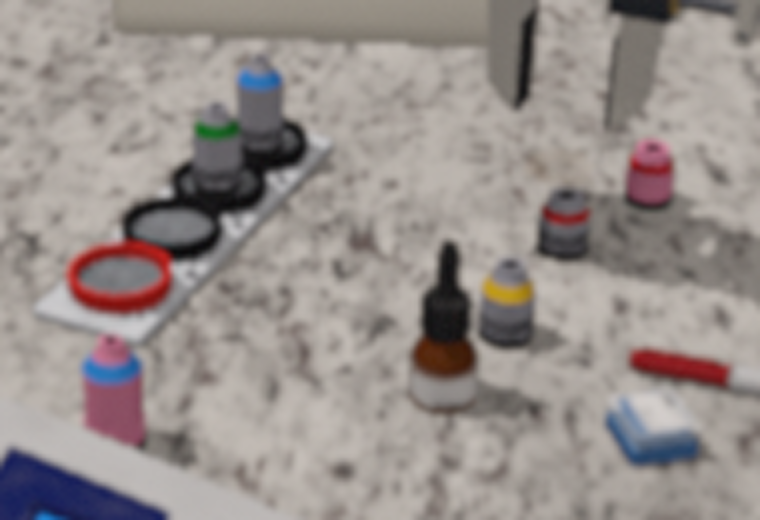

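>>> step_arm(
  commands=[
    [[0.1, 0, -0.001, 0.02, 0, 0, 0], [0.1, 0, -0.001, 0.038, 0, 0, 0], [0.1, 0, -0.001, 0.051, 0, 0, 0], [0.1, 0, -0.001, 0.06, 0, 0, 0], [0.1, 0, -0.001, 0.065, 0, 0, 0], [0.1, 0, -0.001, 0.065, 0, 0, 0], [0.1, 0, -0.001, 0.065, 0, 0, 0], [0.3, 0, -0.001, 0.065, 0, 0, 0], [0.45, 0, -0.001, 0.065, 0, 0, 0], [0.6, 0, -0.001, 0.065, 0, 0, 0], [0.8, 0, -0.001, 0.065, 0, 0, 0], [0.8, 0, -0.001, 0.065, 0, 0, 0]],
  ],
)

```text
time_s: 11.85
tool_pos: [366.8, 245.0, 9.7]
orientation: [-0.0, 0.817, 0.577, 0.0]
wrist_force: [-0.1, 1.7, 6.9]
gripper_width: 0.262
finger_force: 10.0
```

>>> step_arm(
  commands=[
    [[0.8, 0, 0, 0, 0, 0, 0], [0.8, 0, 0, 0, 0, 0, 0], [0.8, 0, 0, -0.01, 0, 0, 0], [0.8, 0, 0, -0.02, 0, 0, 0], [0.8, 0, 0, -0.02, 0, 0, 0]],
  ],
)

```text
time_s: 12.27
tool_pos: [367.2, 245.1, 30.3]
orientation: [-0.0, 0.817, 0.577, 0.001]
wrist_force: [1.0, 0.5, -0.6]
gripper_width: 0.268
finger_force: 10.0
```

```bash
python3 t.py 571 314.5 55
python3 - <<'E'
from h import *
d=cap('side');save(d,'s5.png',6,(270,160,370,250))
E
```

```text
t 12.2667 pos [367.2 245.1  30.3] q [-1.02  0.46  0.4   2.24 -0.37  0.5  -0.67] w 0.268 F 10.0 [ 1.   0.5 -0.6]
shift [ 0.1337  0.1688 -0.0243] turn [ 0.0006 -0.001  -0.0019]
```

View pics/s5.png

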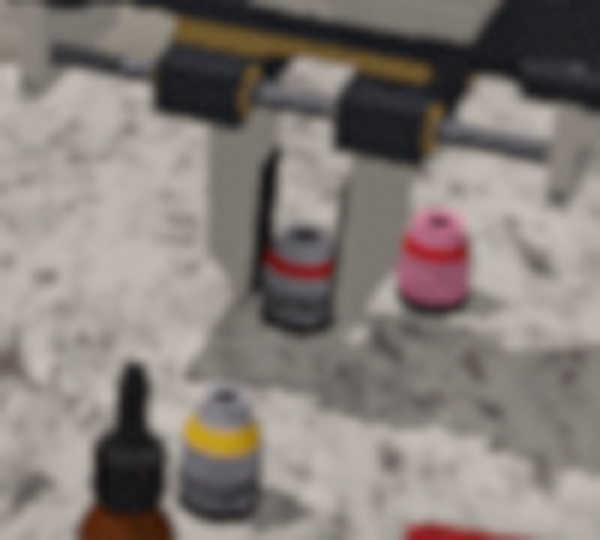

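>>> step_arm(
  commands=[
    [[0.8, 0, 0, -0.03, 0, 0, 0], [0.8, 0, 0, -0.07, 0, 0, 0], [0.8, 0.01, 0.013, -0.07, 0, 0, 0], [0.8, 0.03, 0.038, -0.07, 0, 0, 0], [0.8, 0.05, 0.063, -0.07, 0, 0, 0], [0.8, 0.07, 0.088, -0.07, 0, 0, 0], [0.8, 0.09, 0.113, -0.07, 0, 0, 0], [0.8, 0.11, 0.138, -0.07, 0, 0, 0], [0.8, 0.125, 0.157, -0.06, 0, 0, 0], [0.8, 0.134, 0.169, -0.045, 0, 0, 0], [0.8, 0.134, 0.169, -0.03, 0, 0, 0], [0.8, 0.134, 0.169, -0.025, 0, 0, 0]],
  ],
)

```text
time_s: 13.32
tool_pos: [570.0, 313.6, 50.8]
orientation: [-0.0, 0.817, 0.577, -0.002]
wrist_force: [-1.3, -0.5, -1.4]
gripper_width: 0.263
finger_force: 10.0
```

>>> step_arm(
  commands=[
    [[0.8, 0, 0, 0.0, 0, 0, 0], [0.8, 0, 0, 0.0, 0, 0, 0], [0.8, 0, 0, 0.0, 0, 0, 0]],
  ],
)

```text
time_s: 13.57
tool_pos: [570.6, 314.5, 55.0]
orientation: [-0.0, 0.817, 0.577, 0.0]
wrist_force: [1.1, -0.8, -0.7]
gripper_width: 0.268
finger_force: 10.0
```

```bash
python3 t.py 571 314.5 20.3
```

```text
t 13.5667 pos [570.6 314.5  55. ] q [-0.87  0.68  0.45  1.7  -0.37  0.84 -0.6 ] w 0.268 F 10.0 [ 1.1 -0.8 -0.7]
shift [0.0001 0.0003 0.0347] turn [ 0.0001 -0.0005 -0.0017]
```

>>> step_arm(
  commands=[
    [[0.8, 0, 0, 0.008, 0, 0, 0], [0.8, 0, 0, 0.017, 0, 0, 0], [0.8, 0, 0, 0.024, 0, 0, 0], [0.8, 0, 0, 0.029, 0, 0, 0], [0.8, 0, 0, 0.032, 0, 0, 0], [0.8, 0, 0, 0.034, 0, 0, 0], [0.8, 0, 0, 0.0345, 0, 0, 0], [0.8, 0, 0, 0.0345, 0, 0, 0]],
  ],
)

```text
time_s: 14.23
tool_pos: [570.6, 314.3, 19.8]
orientation: [-0.0, 0.817, 0.577, -0.0]
wrist_force: [0.1, 0.5, -0.7]
gripper_width: 0.269
finger_force: 10.0
```

```bash
python3 t.py 571 314.5 20.3
```

```text
t 14.2333 pos [570.6 314.3  19.8] q [-0.86  0.73  0.42  1.72 -0.4   0.78 -0.58] w 0.269 F 10.0 [ 0.1  0.5 -0.7]
shift [ 0.0003  0.0003 -0.0005] turn [-0.0002  0.0001 -0.0018]
```

>>> step_arm(
  commands=[
    [[0.4, 0, 0, 0, 0, 0, 0], [0.3, 0, 0, 0, 0, 0, 0], [0.2, 0, 0, 0, 0, 0, 0], [0.1, 0, 0, 0, 0, 0, 0], [0.1, 0, 0, -0.005, 0, 0, 0], [0.1, 0, 0, -0.02, 0, 0, 0], [0.1, 0, 0, -0.05, 0, 0, 0], [0.1, 0, 0, -0.08, 0, 0, 0], [0.1, -0.01, -0.034, -0.08, 0, 0, 0], [0.1, -0.02, -0.068, -0.08, 0, 0, 0], [0.1, -0.03, -0.102, -0.08, 0, 0, 0], [0.1, -0.04, -0.136, -0.08, 0, 0, 0]],
  ],
)

```text
time_s: 15.23
tool_pos: [427.8, 322.1, 100.2]
orientation: [-0.0, 0.817, 0.577, 0.0]
wrist_force: [-0.4, 0.7, 0.1]
gripper_width: 0.454
finger_force: 0.0
```

>>> step_arm(
  commands=[
    [[0.1, -0.01, -0.033, 0.0, 0, 0, 0], [0.1, -0.01, -0.033, 0.02, 0, 0, 0], [0.1, -0.01, -0.033, 0.03, 0, 0, 0], [0.1, -0.01, -0.033, 0.03, 0, 0, 0], [0.1, -0.01, -0.033, 0.03, 0, 0, 0]],
  ],
)

```text
time_s: 15.65
tool_pos: [395.9, 323.3, 69.7]
orientation: [0.0, 0.817, 0.576, -0.0]
wrist_force: [1.8, 0.1, 0.3]
gripper_width: 0.451
finger_force: 0.0
```

```bash
python3 t.py 394.8 323.2 13.5
python3 - <<'E'
from h import *
d=cap('side');save(d,'s6.png',4,(180,160,370,290))
E
```

```text
t 15.65 pos [395.9 323.3  69.7] q [-1.14  0.48  0.47  2.05 -0.33  0.69 -0.8 ] w 0.451 F 0.0 [1.8 0.1 0.3]
shift [-0.0004 -0.0011  0.0562] turn [ 0.0004  0.0004 -0.0028]
```

View pics/s6.png

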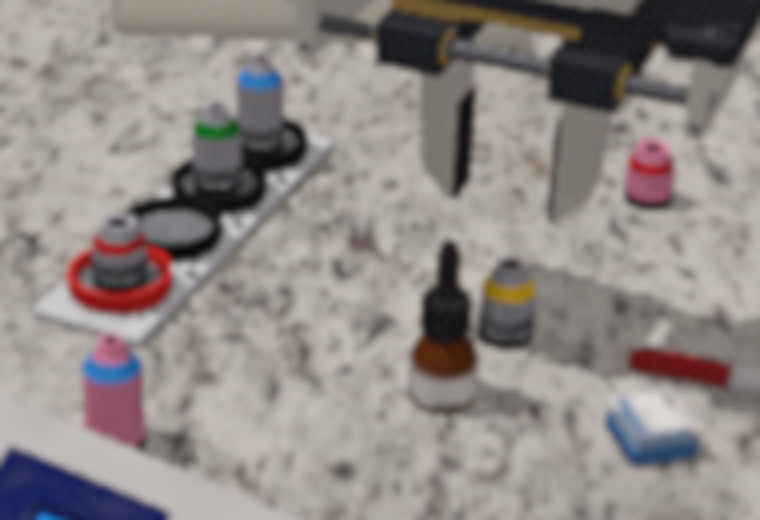

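a is seated in red (120,255) and the bottle is unmoved at (445,350). I now descend on b beside it, with the tips kept high.

>>> step_arm(
  commands=[
    [[0.1, -0.001, -0.001, 0.02, 0, 0, 0], [0.1, -0.001, -0.001, 0.035, 0, 0, 0], [0.1, -0.001, -0.001, 0.045, 0, 0, 0], [0.1, -0.001, -0.001, 0.052, 0, 0, 0], [0.1, -0.001, -0.001, 0.055, 0, 0, 0], [0.1, -0.001, -0.001, 0.0555, 0, 0, 0], [0.1, -0.001, -0.001, 0.0555, 0, 0, 0], [0.3, -0.001, -0.001, 0.0555, 0, 0, 0], [0.45, -0.001, -0.001, 0.0555, 0, 0, 0], [0.6, -0.001, -0.001, 0.0555, 0, 0, 0], [0.8, -0.001, -0.001, 0.0555, 0, 0, 0], [0.8, -0.001, -0.001, 0.0555, 0, 0, 0]],
  ],
)

```text
time_s: 16.7
tool_pos: [393.5, 323.5, 14.7]
orientation: [-0.0, 0.817, 0.577, 0.0]
wrist_force: [-1.1, 0.2, 5.9]
gripper_width: 0.27
finger_force: 10.0
```

>>> step_arm(
  commands=[
    [[0.8, 0, 0, 0, 0, 0, 0], [0.8, 0, 0, 0, 0, 0, 0]],
  ],
)

```text
time_s: 16.87
tool_pos: [393.5, 323.5, 14.6]
orientation: [-0.0, 0.817, 0.577, 0.0]
wrist_force: [-1.1, 0.3, 7.0]
gripper_width: 0.266
finger_force: 10.0
```

```bash
python3 t.py 554.3 267.6 60
```

```text
t 16.8667 pos [393.5 323.5  14.6] q [-1.09  0.57  0.4   2.09 -0.4   0.56 -0.74] w 0.266 F 10.0 [-1.1  0.3  7. ]
shift [ 0.0011  0.1702 -0.0454] turn [ 0.     -0.0005 -0.0017]
```

>>> step_arm(
  commands=[
    [[0.8, 0, 0, -0.015, 0, 0, 0], [0.8, 0, 0, -0.045, 0, 0, 0], [0.8, 0, 0, -0.085, 0, 0, 0], [0.8, 0, 0.015, -0.085, 0, 0, 0], [0.8, 0, 0.045, -0.085, 0, 0, 0], [0.8, 0.001, 0.075, -0.085, 0, 0, 0], [0.8, 0.001, 0.105, -0.085, 0, 0, 0], [0.8, 0.001, 0.135, -0.085, 0, 0, 0], [0.8, 0.001, 0.158, -0.085, 0, 0, 0], [0.8, 0.001, 0.17, -0.08, 0, 0, 0], [0.8, 0.001, 0.17, -0.06, 0, 0, 0], [0.8, 0.001, 0.17, -0.045, 0, 0, 0]],
  ],
)

```text
time_s: 17.87
tool_pos: [554.2, 266.8, 58.1]
orientation: [0.0, 0.817, 0.576, -0.0]
wrist_force: [-0.9, -0.2, -1.2]
gripper_width: 0.263
finger_force: 10.0
```

>>> step_arm(
  commands=[
    [[0.8, 0, 0, 0.0, 0, 0, 0], [0.8, 0, 0, 0.0, 0, 0, 0], [0.8, 0, 0, 0.0, 0, 0, 0]],
  ],
)

```text
time_s: 18.12
tool_pos: [553.7, 267.7, 59.7]
orientation: [-0.0, 0.817, 0.577, 0.0]
wrist_force: [-0.1, 0.4, -0.6]
gripper_width: 0.264
finger_force: 10.0
```

```bash
python3 t.py 554.3 267.6 25.2
python3 - <<'E'
from h import *
d=cap('side');save(d,'s7.png',4,(180,160,340,270))
E
```

```text
t 18.1167 pos [553.7 267.7  59.7] q [-0.85  0.63  0.46  1.8  -0.37  0.8  -0.54] w 0.264 F 10.0 [-0.1  0.4 -0.6]
shift [0.0001 0.0006 0.0345] turn [-0.0001 -0.0001 -0.0014]
```

View pics/s7.png

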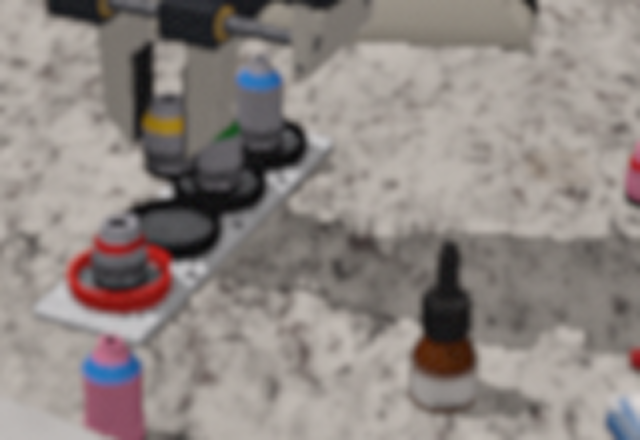

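>>> step_arm(
  commands=[
    [[0.8, 0, 0.0005, 0.008, 0, 0, 0], [0.8, 0, 0.0005, 0.017, 0, 0, 0], [0.8, 0, 0.0005, 0.024, 0, 0, 0], [0.8, 0, 0.0005, 0.029, 0, 0, 0], [0.8, 0, 0.0005, 0.032, 0, 0, 0], [0.8, 0, 0.0005, 0.034, 0, 0, 0], [0.8, 0, 0.0005, 0.0345, 0, 0, 0], [0.8, 0, 0.0005, 0.0345, 0, 0, 0]],
  ],
)

```text
time_s: 18.83
tool_pos: [554.4, 267.0, 24.7]
orientation: [-0.0, 0.817, 0.577, -0.0]
wrist_force: [-0.5, 0.0, -1.2]
gripper_width: 0.27
finger_force: 10.0
```

```bash
python3 t.py 554.3 267.6 24.9
```

```text
t 18.8333 pos [554.4 267.   24.7] q [-0.82  0.68  0.43  1.81 -0.4   0.74 -0.52] w 0.27 F 10.0 [-0.5  0.  -1.2]
shift [ 0.0006 -0.0003 -0.0002] turn [-0.0002  0.0001 -0.0019]
```

>>> step_arm(
  commands=[
    [[0.4, 0, 0, 0, 0, 0, 0], [0.3, 0, 0, 0, 0, 0, 0], [0.2, 0, 0, 0, 0, 0, 0], [0.1, 0, 0, 0, 0, 0, 0], [0.1, 0, 0, -0.005, 0, 0, 0], [0.1, 0, 0, -0.02, 0, 0, 0], [0.1, 0, 0, -0.05, 0, 0, 0], [0.1, 0, 0, -0.09, 0, 0, 0], [0.1, 0, 0, -0.12, 0, 0, 0], [0.1, 0, 0, -0.15, 0, 0, 0], [0.1, 0, -0.03, -0.15, 0, 0, 0], [0.1, 0, -0.07, -0.15, 0, 0, 0]],
  ],
)

```text
time_s: 19.83
tool_pos: [491.9, 289.3, 177.5]
orientation: [0.001, 0.818, 0.575, 0.003]
wrist_force: [-0.9, 0.4, -0.5]
gripper_width: 0.448
finger_force: 0.0
```

>>> step_arm(
  commands=[
    [[0.1, 0, -0.035, 0, 0, 0, 0], [0.1, 0, -0.07, 0, 0, 0, 0], [0.1, 0, -0.1, 0, 0, 0, 0], [0.1, 0, -0.13, 0, 0, 0, 0], [0.1, 0, -0.15, 0, 0, 0, 0], [0.1, 0, -0.15, 0, 0, 0, 0], [0.1, 0, -0.15, 0, 0, 0, 0]],
  ],
)

```text
time_s: 20.42
tool_pos: [346.4, 341.3, 175.2]
orientation: [-0.0, 0.816, 0.578, 0.0]
wrist_force: [1.1, -0.2, 0.8]
gripper_width: 0.448
finger_force: 0.0
```

Run:
```python
from h import *
d=cap('side');save(d,'s8.png',4,(180,160,340,270))
d=cap('top');save(d,'t8.png',5,(165,110,295,190))
```

```text
(no output)
```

View pics/s8.png

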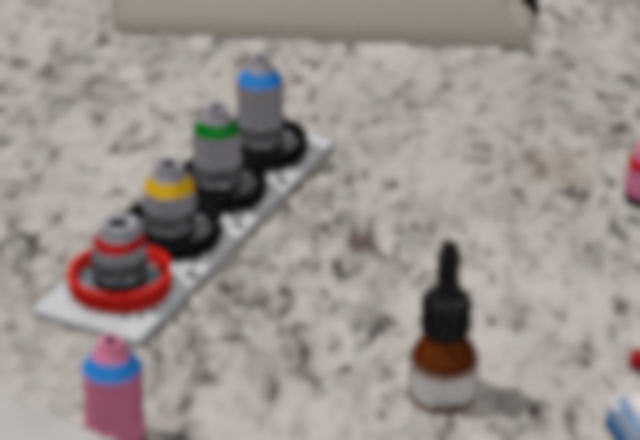

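View pics/t8.png

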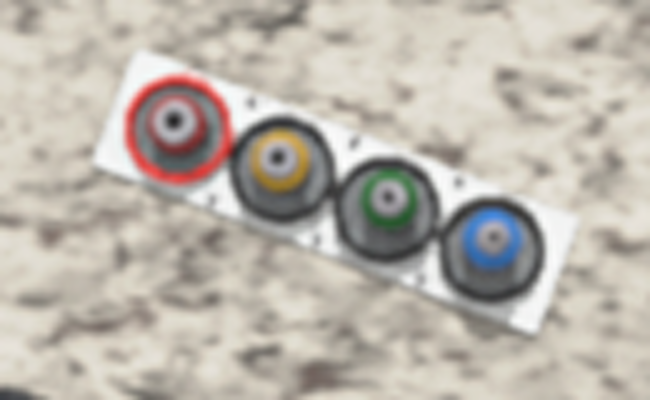

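The side view shows all four standing upright in order, and the bottle unmoved at (445,350). In the top view the noses at (175,121), (277,157), (388,198) and (492,237) sit within a few mm of the seat centres once perspective is allowed for.

```bash
python3 -c "
from rig import order;print(order.job_done())"
```

```text
the job is handed in; nothing more can be done
None
```

All four objectives stand upright in their seats in order of length (red, yellow, green, light blue from the red seat), the oil bottle was not moved, and I handed the job in at about 20 s of the 93 s; no verdict was shown.

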